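Turn the trolley wheel valve-down for the pump

ROBOT

A 7-joint arm with a two-finger parallel gripper is mounted at the origin on a cart in front of the work surface, level with it; the furniture and walls round the work are solid. World frame = base frame: x ahead of the robot, y to its left, z up, the work surface at z = 0. Lengths are in m, angles in degrees, forces in N, time in s.
With the tool pointing down it reaches from about 0.35 to 0.9 m from the base axis. Payload 8.1 kg.
Tool frame: the origin (TCP) lies on the front face of the gripper's body, between the roots of the fingers; the fingertips stand 66 mm ahead of it and the grasp point (between the pads) lies 47 mm ahead of it; z points along the fingers, y is the line along which they close (so a half turn about z gives the same grasp; the last joint's range is limited). The gripper opens to 92 mm and grips with 3 to 60 N. Pads are 19 mm wide; open, the fingers measure 130 mm over their backs; the gripper's body (75 mm by 190 mm) begins 47 mm behind the grasp point.
Start: joints at [-76.352, 24.895, 1.432, 90.138, -0.665, 64.973, -4.303], TCP at [0.209, 0.589, 0.292] pointing down, gripper open.
Joint ranges: [-149.89, 149.89], [-25.12, 119.58], [-72.63, 75.52], [4.76, 147.25], [-75.54, 255.54], [6.69, 114.76], [-157.13, 157.13]. Speed limits (degrees/s): [127.2, 127.2, 172.46, 172.46, 180, 180, 180].

INTERFACE

Orientations are given as [roll, pitch, yaw] about the fixed x, y, z axes, in that order (R = Rz(yaw) Ry(pitch) Rx(roll)).
In Python, from rig import env gives the robot as it stands. The module is installed in compiled form; this text tells all that it offers.
- The arm moves only by the shell command python3 -m crank 'ROWS' [OPENING] [FORCE]. ROWS is JSON, a list of rows, each a list of 2 entries, a list of its own where there are three numbers: the shift along the tool's x, y, z in m, then the turn, a rotation vector about the tool's x, y, z in degrees. A call has 1 to 8 rows; each row shifts and turns the commanded pose from where the row before left it, along the tool's axes as they then stand; what a row does not reach is not made up. A row lasts 1/10 s, in which the tool goes at most 50 mm and 8.59 degrees, less where a joint would pass 70% of its speed; a pose out of reach is approached as far as the arm can. A call is refused whole if a number of a shift passes 0.05 or a number of a turn 8.59, either way. A call with a gripper value outside its range is refused whole. OPENING is the gripper command: -1 is shut, 1 is fully open, values between are in proportion, set as the call begins (- or left out, the last holds). The fingers move at their own pace and stop on an object; FORCE is the grip in N (left out, the last holds). Time passes only in rows, so rows that do not move let the fingers close. It gives the time, the measured TCP pose, the force, the opening and the grip force at its end, in the units of the state.
- env.state(): the state, without advancing time (a new reading comes with each control period).
- env.grab_frame(name): name is "scene" or "top" or "wrist"; returns a dict with "img" (480x640x3 uint8, red, green, blue), "intrinsics" (3x3 intrinsics, pixels), "R" (3x3) and "t" (3): a world point X has camera coordinates R X + t; the wrist camera has in their place "mount" (4x4, takes a point from camera to tool coordinates, whose origin is the TCP and whose axes are the flange's). Camera axes: x right, y down, z forward; pixel columns grow to the right and rows downward; lengths in m; the calibration is good to about 2 mm. A picture is of the moment at which its call begins: read the wrist's pose just before it. There is no depth.
- env.hand_in(): hands the job in; it is judged then, once.
The state is a dict: "time_s": time; "q": joint angles; "qvel": joint speeds; "tau": joint torques, N m; "tool_pos": TCP position; "orientation": TCP orientation; "wrist_force": force on the tool from outside, world axes, zero at the start; "moment": the same for the moment, N m; "grip_width": finger opening in m; "gripper_force": force on a finger pad.
Only numpy, scipy, OpenCV 4.12 (cv2) and the standard library are available. Lean on these libraries where they do the work, as an engineer would, in place of code of your own. Each camera call takes 0.05 s, during which the arm holds its last target. There are 200 camera calls.

TASK

The trolley wheel on the bench stand has a freshly fitted tyre that is not yet inflated: turn the wheel until the valve sits at the very bottom, its stem pointing straight up at the hub, ready for the pump. Push it round gently with the fingertips against its spokes, in at least two separate pushes with the fingers drawn out of the wheel in between, without gripping, and keep off the tyre (its beads are not seated yet) and the valve. Leave the pump, the screwdriver and the jar lying as they are.

Things in the scene. Friction and masses are not known exactly. Their poses are not given: they have to be found in the camera images.
- stand: Fixed dark steel bench stand. Origin on the bench plumb below the wheel's centre; x along the level axle, away from the robot (the wheel's open face looks along -x), y left, z up. Foot plate 155 x 180 x 8 mm (x -66 to +89); 36 mm square post behind the wheel from x = +42 mm. The axle is 166 mm up.
- wheel: Upright 300 mm offset-hub trolley wheel, turning either way without end about its x (= stand's x). Origin: its centre on the axle. Its z is the way the valve stem points; right when z points straight up. A positive turn about x lifts its left side. The hub, 40 mm across, stands out to x -70 mm; rim's inner edge at radius 94 mm, its front at x -18. Balanced; drags 0.14 N m, so it stays where left.
- spokes: The wheel's four cast spokes, 90 degrees apart, at 45 and 135 degrees either side of its z; origin and axes of the wheel. Each runs straight from the hub to radius 94 mm, 18 mm wide inside, 15 at the rim, and slants forward to the hub, proud of the tyre: x -48 to -29 mm at radius 40, -35 to -17 at 62, -19 to -2 at 90. Open right through between them.
- tyre: The black tyre of the wheel, radius 107 to 150 mm from the axle, 38 mm wide (x from -19 to +19 mm); same origin and axes as the wheel. Not to be touched.
- valve: The valve, a rubber stem 9 to 13 mm across with a brass end, standing inward from the rim towards the hub, midway between two spokes; origin and axes of the wheel: it lies on the wheel's -z side, from z = -96 mm (at the rim) to z = -69 mm (free end), at x = 0. Not to be touched.
- stem_tip (a point): Free end of the valve stem, on the wheel's -z axis 69 mm from the axle; its axes are those of the wheel (z is the way the stem points).
- mini_pump: Loose aluminium and black hand pump, 180 mm long, 25 mm thick, lying on the bench along its own x; origin under its middle. Bystander.
- screwdriver: Loose black-handled screwdriver, 151 mm long, 16 mm thick, lying along its own y; origin under its middle. Bystander.
- grease_jar: Loose screw-cap jar, 54 mm across, 39 mm tall; origin under its middle. Bystander.

How it is judged (in metres and radians):
On the way, in this order (a step that is already met when the one before it is completed fails the run):
1. the fingers push a spoke and the wheel turns (contact force between the fingers and spokes above 0.5 N and distance of stem_tip from where it was at the start of the episode above 0.008 m and angle between stem_tip's own z axis and vertical above 0.15 rad).
2. the fingers are drawn out of the wheel while it is only part-way round (the stem still more than 9 degrees from upright) (contact force between the fingers and wheel below 0.05 N and (x of the grasp point in the frame of wheel below -0.055 m or distance between the grasp point and wheel above 0.15 m) and angle between stem_tip's own z axis and vertical above 0.15 rad), for 0.1 s.
3. the fingers push a spoke again (contact force between the fingers and spokes above 0.5 N).
At the end, for the whole second after the job is handed in: The valve is at the bottom with its stem pointing straight up to within 0.1 rad (about 6 degrees), and the wheel is at rest (angle between stem_tip's own z axis and vertical below 0.1 rad and angular speed of wheel below 0.05 rad/s); the robot touches nothing.
It fails at once if the tyre is pushed or rubbed (more than 2 N) (contact force between any of the fingers, the arm and tyre above 2 N).
It fails at once if the valve is pushed (more than 2 N) (contact force between any of the fingers, the arm and valve above 2 N).
It fails at once if the wheel is shoved or squeezed with more than 60 N (contact force between the fingers and wheel above 60 N).
It fails at once if the pump, the screwdriver or the jar is moved by more than 15 mm or lifted (distance of any of mini_pump, screwdriver, grease_jar from where it was at the start of the episode above 0.015 m).
It also fails if it takes over 61 s, if anything falls off the work surface, if the arm or the gripper's body presses on something with over 40 N, if the wrist force passes 120 N, or if a joint passes its speed limit or range.

## Working session

There is one attempt and no reset: what is moved stays moved. The work goes in short steps, Python scripts to look and compute and a shell command to move; the robot and the scene stay as the last step left them, time stands still between calls to the robot, and variables do not carry over. Pictures are saved under pics/ and viewed, at most 10 in all, crops included, and the job is handed in when it is done.

```bash
mkdir -p pics; python3 - <<'E'
from rig import env
import cv2,numpy as np
s=env.state();print(s)
for n in("scene","top"):
    f=env.grab_frame(n);cv2.imwrite(f"pics/{n}0.png",f["img"][:,:,::-1]);np.savez(f"pics/{n}0.npz",**{k:v for k,v in f.items()})
    print(n,f["intrinsics"],f["R"],f["t"], -f["R"].T@f["t"])
E
```

```text
{'time_s': 0.0, 'q': array([-76.35286866,  24.9375601 ,   1.43248261,  90.19005016,
        -0.66397049,  64.97366725,  -4.30273799]), 'qvel': array([-0.00817501, -0.01031406, -0.12700474,  0.00729536, -0.04155719,
        0.07433401,  0.01902414]), 'tau': array([ 3.56133150e-04, -6.67865467e+01,  9.85179283e-01, -3.14469445e+01,
       -6.05366053e-02,  4.32965707e-02,  1.45426866e-04]), 'tool_pos': array([0.20881763, 0.58864065, 0.29142681]), 'orientation': array([-1.79907530e+02,  9.71776554e-03,  1.60469290e+02]), 'wrist_force': array([ 0.72597541, -0.0091411 ,  0.4748763 ]), 'moment': array([-0.01734427, -0.03688212, -0.00970986]), 'gripper_force': 0.0, 'grip_width': 0.0918245320674002}
scene [[481.79712347   0.         313.61486237]
 [  0.         481.79712347 232.64948729]
 [  0.           0.           1.        ]] [[ 0.5417753  -0.8405121  -0.00435173]
 [-0.62684025 -0.40058719 -0.66828228]
 [ 0.5599561   0.36478667 -0.74389505]] [-0.31697271  0.43127872  0.6589498 ] [ 0.07308789 -0.33403077  0.77702605]
top [[453.25164154   0.         316.50366893]
 [  0.         453.25164154 248.20906147]
 [  0.           0.           1.        ]] [[-0.01794132 -0.99603182  0.08717066]
 [-0.98507592  0.00268217 -0.17209952]
 [ 0.17118279 -0.08895741 -0.98121508]] [-0.00690539  0.57242685  0.87542264] [0.41390272 0.069462   0.95809423]
```

View pics/scene0.png

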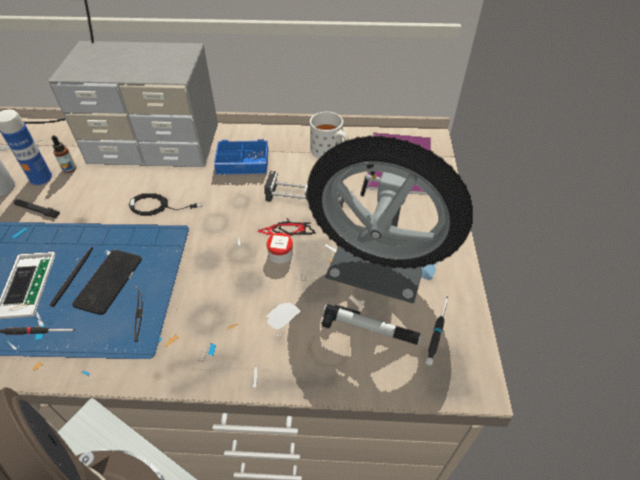

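View pics/top0.png

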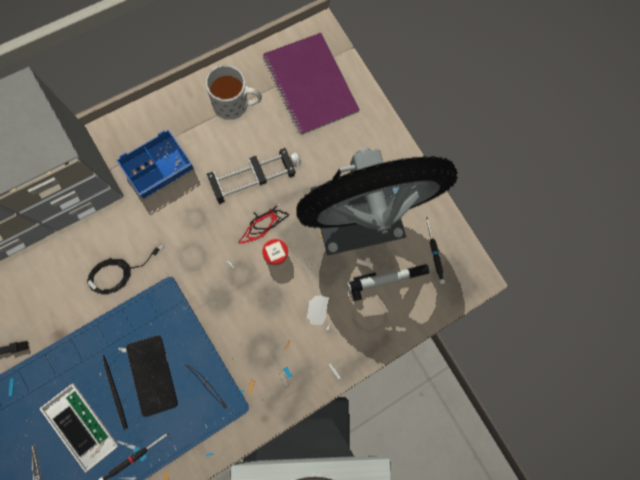

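The scene view shows the wheel at about (388,203), hub front at about (376,235), foot plate around (375,280), jar at (279,247), pump at (370,325) and screwdriver at (437,335). A dark thing near (370,178) may be the valve, so I'll enlarge that area.

```bash
python3 - <<'E'
import cv2
a=cv2.imread("pics/scene0.png")[125:310,295:485];cv2.imwrite("pics/c1.png",cv2.resize(a,None,fx=3.2,fy=3.2,interpolation=2))
b=cv2.imread("pics/top0.png")[140:300,285:470]; cv2.imwrite("pics/c2.png",cv2.resize(b,None,fx=3.5,fy=3.5,interpolation=2))
E
```

```text
(no output)
```

View pics/c1.png

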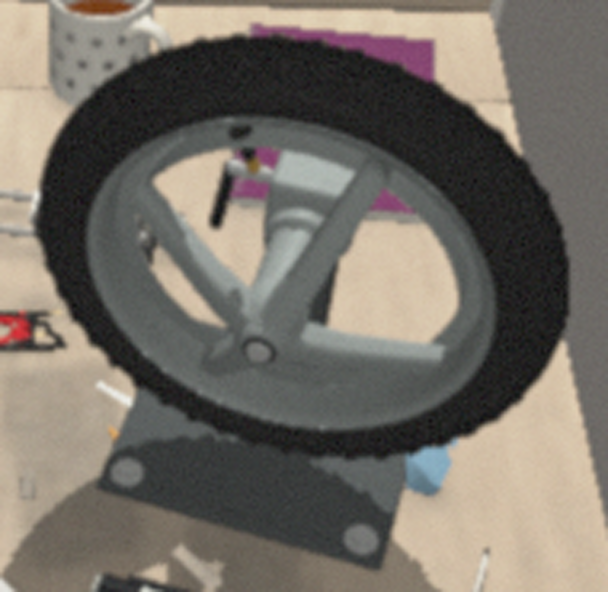

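View pics/c2.png

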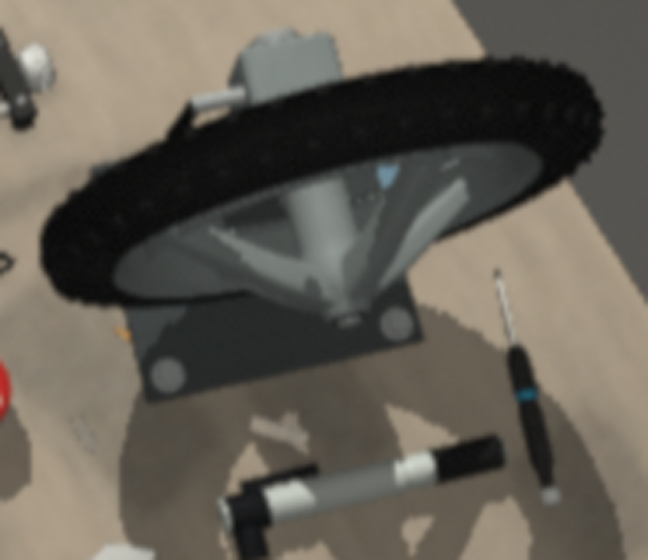

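The enlarged views show the valve at the upper left of the wheel: base at crop (240,130), brass end at (250,160). The hub nose is at (258,348) in c1 and (348,316) in c2. The plate's front corners are at (147,403) and (423,338) in c2.

```bash
cat >h.py <<'E'
import numpy as np
F={n:np.load(f"pics/{n}0.npz") for n in("scene","top")}
def ray(n,u,v,f=None):
    f=f or F[n];d=f["R"].T@np.linalg.solve(f["intrinsics"],[u,v,1]);return -f["R"].T@f["t"],d
def plane(n,u,v,p,nr):
    o,d=ray(n,u,v);return o+d*((np.array(p)-o)@nr)/(d@nr)
def tri(a,b):
    A=[];B=[]
    for o,d in(a,b):
        d=d/np.linalg.norm(d);M=np.eye(3)-np.outer(d,d);A.append(M);B.append(M@o)
    return np.linalg.lstsq(np.vstack(A),np.hstack(B),rcond=None)[0]
E
python3 - <<'E'
from h import *
Z=np.array([0,0,1.])
c1=lambda u,v:(295+u/3.2,125+v/3.2); c2=lambda u,v:(285+u/3.5,140+v/3.5)
P=[plane("top",*c2(147,403),[0,0,.008],Z),plane("top",*c2(423,338),[0,0,.008],Z)]
Q=[plane("scene",*c1(98,487),[0,0,.008],Z),plane("scene",*c1(382,568),[0,0,.008],Z)]
hub=tri(ray("scene",*c1(258,349)),ray("top",*c2(348,317)))
print(P,Q,np.linalg.norm(P[0]-P[1]),"hub",hub)
L,R=[(P[i]+Q[i])/2 for i in(0,1)]
y=(L-R);y[2]=0;y/=np.linalg.norm(y);x=np.cross(y,Z)
O=(L+R)/2+.066*x;O[2]=0
print("yaw",np.degrees(np.arctan2(x[1],x[0])),"O",O,"hub in stand",[(hub-O)@x,(hub-O)@y,hub[2]])
C=O+.166*Z
for nm,uv,xx in(("base",(240,131),0),("tip",(251,160),0),("spUL",(150,200),-.010),("spUR",(378,172),-.010),("spR",(440,350),-.01)):
    p=plane("scene",*c1(*uv),C+xx*x,x)-C; a=p@y,p[2]
    print(nm,np.hypot(*a),"ang from up toward left",np.degrees(np.arctan2(a[0],a[1])))
for nm,uv in (("jar",(278,245)),("pumpA",(323,312)),("pumpB",(419,338)),("sdA",(446,298)),("sdB",(430,361))):
    p=plane("scene",*uv,[0,0,.01],Z);print(nm,p.round(3), ((p-O)@x).round(3),((p-O)@y).round(3))
E
```

```text
[array([ 0.56456795, -0.03890081,  0.008     ]), array([ 0.60492773, -0.21309037,  0.008     ])] [array([ 0.5650888 , -0.04122145,  0.008     ]), array([ 0.60518999, -0.21440414,  0.008     ])] 0.17880413126857858 hub [ 0.58363433 -0.126108    0.16982268]
yaw 13.041298490750979 O [ 0.64924132 -0.11201107  0.        ] hub in stand [np.float64(-0.06709585195482018), np.float64(0.001071097122371899), np.float64(0.16982267736433682)]
base 0.09677496120490059 ang from up toward left 22.06197006168778
tip 0.07758173013975321 ang from up toward left 21.838389085736306
spUL 0.08784230696404818 ang from up toward left 65.46857139196891
spUR 0.0993228379062634 ang from up toward left -22.408898415406163
spR 0.09268058812262558 ang from up toward left -104.44925210797821
jar [0.581 0.086 0.01 ] -0.022 0.208
pumpA [ 0.493 -0.08   0.01 ] -0.145 0.066
pumpB [ 0.539 -0.254  0.01 ] -0.139 -0.113
sdA [ 0.646 -0.261  0.01 ] -0.037 -0.144
sdB [ 0.508 -0.288  0.01 ] -0.177 -0.14
```

```bash
cat >>h.py <<'E'
from scipy.spatial.transform import Rotation as Ro
O=np.array([.6492,-.1120,0.]);S=Ro.from_euler("z",13.04,degrees=True).as_matrix()
def rep(env):
    s=env.state();T=Ro.from_euler("xyz",s["orientation"],degrees=True).as_matrix()
    p=s["tool_pos"];ps=S.T@(p-O)
    tip=S.T@(p+T[:,2]*.066-O)-[0,0,.166]
    print("t",round(s["time_s"],2),"p",p.round(3),"q",s["q"].round(0),"F",s["wrist_force"].round(1),"tcp stand",ps.round(3),"tip wheel",tip.round(3),"phi",np.degrees(np.arctan2(tip[1],tip[2])).round(1),"r",np.hypot(tip[1],tip[2]).round(3))
    print("tool axes in stand (cols)\n",(S.T@T).round(2));return s,T
E
python3 - <<'E'
from h import *
for uv in((85,163),(205,163)):print(plane("scene",*uv,[0,0,0],np.array([0,0,1.])).round(3))
E
```

```text
[0.547 0.655 0.   ]
[0.708 0.402 0.   ]
```

```bash
python3 -m crank '[[[-0.03,-0.011,-0.006],[0,0,5]],[[-0.045,-0.011,-0.006],[0,0,5]],[[-0.045,-0.011,-0.006],[0,0,5]],[[-0.045,-0.011,-0.006],[0,0,5]],[[-0.045,-0.011,-0.006],[0,0,5]],[[-0.045,-0.011,-0.006],[0,0,5]],[[-0.045,-0.011,-0.006],[0,0,5]],[[-0.045,-0.011,-0.006],[0,0,5]]]' -1 5; python3 -c "
from h import *;from rig import env;rep(env)"
```

```text
time_s: 0.9
tool_pos: [0.4256, 0.3102, 0.3403]
orientation: [-180.0, 0.0, 120.1]
wrist_force: [0.7, -0.0, -0.3]
grip_width: 0.0326
gripper_force: 0.0
t 0.9 p [0.426 0.31  0.34 ] q [-55.  13.  16. 101.  -4.  67.  -7.] F [ 0.7 -0.  -0.3] tcp stand [-0.123  0.462  0.34 ] tip wheel [-0.123  0.462  0.108] phi 76.8 r 0.474
tool axes in stand (cols)
 [[-0.29  0.96 -0.  ]
 [ 0.96  0.29 -0.  ]
 [-0.   -0.   -1.  ]]
```

```bash
python3 -m crank '[[[-0.045,-0.011,-0.006],[0,0,5]],[[-0.045,-0.011,-0.006],[0,0,5]],[[-0.045,-0.011,-0.006],[0,0,5]],[[-0.045,-0.011,-0.006],[0,0,5]],[[-0.045,-0.011,-0.006],[0,0,5]],[[-0.045,-0.011,-0.006],[0,0,5]],[[-0.03,-0.011,-0.006],[0,0,5]],[[-0.0,-0.0,0],[0,4,0]]]'; python3 -c "
from h import *;from rig import env;rep(env)"
```

```text
time_s: 1.7
tool_pos: [0.4329, 0.0046, 0.3829]
orientation: [180.0, -4.1, 85.0]
wrist_force: [0.6, 1.1, -0.7]
grip_width: 0.0003
gripper_force: 0.0
t 1.7 p [0.433 0.005 0.383] q [-36.   1.  33. 109.  -5.  70.  -7.] F [ 0.6  1.1 -0.7] tcp stand [-0.184  0.162  0.383] tip wheel [-0.183  0.167  0.151] phi 47.8 r 0.225
tool axes in stand (cols)
 [[ 0.31  0.95  0.02]
 [ 0.95 -0.31  0.07]
 [ 0.07  0.   -1.  ]]
```

```bash
python3 -m crank '[[[0,0,0],[0,8,0]],[[0,0,0],[0,8,0]]]'; python3 -c "
from h import *;from rig import env;rep(env)"
```

```text
time_s: 1.9
tool_pos: [0.4341, 0.0082, 0.3831]
orientation: [179.8, -20.4, 85.5]
wrist_force: [-0.0, -0.6, -1.3]
grip_width: 0.0003
gripper_force: 0.0
t 1.9 p [0.434 0.008 0.383] q [-30.   2.  38. 110. -23.  71.  12.] F [-0.  -0.6 -1.3] tcp stand [-0.182  0.166  0.383] tip wheel [-0.175  0.187  0.155] phi 50.4 r 0.243
tool axes in stand (cols)
 [[ 0.28  0.95  0.11]
 [ 0.89 -0.3   0.33]
 [ 0.35  0.   -0.94]]
```

```bash
python3 -m crank '[[[0,-0.01,0],[0,-8.5,0]],[[0,-0.01,0],[0,-8.5,0]],[[0,-0.01,0],[0,-8.5,0]],[[0,-0.01,0],[0,-8.5,0]],[[0,-0.01,0],[0,-8.5,0]],[[0,0,0],[0,-8.5,0]],[[0,0,0],[0,-8.5,0]],[[0,0,0],[0,-8.5,0]]]'; python3 -c "
from h import *;from rig import env;rep(env)"
```

```text
time_s: 2.7
tool_pos: [0.3843, 0.0124, 0.3828]
orientation: [179.8, 48.3, 85.3]
wrist_force: [-0.6, -0.7, -0.5]
grip_width: 0.0007
gripper_force: 0.0
t 2.7 p [0.384 0.012 0.383] q [-52.  11.  17. 113.  33.  91. -49.] F [-0.6 -0.7 -0.5] tcp stand [-0.23   0.181  0.383] tip wheel [-0.245  0.134  0.173] phi 37.8 r 0.219
tool axes in stand (cols)
 [[ 0.2   0.95 -0.22]
 [ 0.63 -0.3  -0.71]
 [-0.75  0.   -0.67]]
```

```bash
python3 -m crank '[[[0,0,0],[-5,-5,-4]],[[0,0,0],[-5,-5,-4]],[[0,0,0],[-6,-5,-3]],[[0,0,0],[-6,-5,-3]]]'; python3 -c "
from h import *;from rig import env;rep(env)"
```

```text
time_s: 3.1
tool_pos: [0.3844, 0.0126, 0.3822]
orientation: [-179.4, 68.1, 112.5]
wrist_force: [0.8, -0.0, -0.3]
grip_width: 0.0002
gripper_force: 0.0
t 3.1 p [0.384 0.013 0.382] q [-61.  11.  10. 129.  53.  90. -54.] F [ 0.8 -0.  -0.3] tcp stand [-0.23   0.181  0.382] tip wheel [-0.221  0.121  0.192] phi 32.2 r 0.226
tool axes in stand (cols)
 [[-0.06  0.99  0.14]
 [ 0.37  0.15 -0.92]
 [-0.93 -0.   -0.37]]
```

```bash
python3 -m crank '[[[0,0.005,0.026],[-7.5,-2.5,-2.5]],[[0,0.001,0.027],[-7.5,-2.5,-2.5]],[[0,-0.003,0.027],[-7.5,-2.5,-2]],[[0,-0.006,0.026],[-7.5,-2.5,-2]],[[0,-0.01,0.025],[-8,-2.5,-1.5]],[[0,-0.013,0.023],[-8,-2.5,-1]],[[0,-0.016,0.021],[-8,-2.5,-0.5]],[[0,-0.02,0.02],[-8,-2.5,0]]]'; python3 -c "
from h import *;from rig import env;rep(env)"
```

```text
time_s: 3.9
tool_pos: [0.4494, -0.0579, 0.3464]
orientation: [-138.7, 75.5, -178.6]
wrist_force: [0.3, -0.5, -0.0]
grip_width: 0.0008
gripper_force: 0.0
t 3.9 p [ 0.449 -0.058  0.346] q [ -5.  19. -45. 147.  92.  92. -60.] F [ 0.3 -0.5 -0. ] tcp stand [-0.182  0.098  0.346] tip wheel [-0.144  0.045  0.168] phi 15.1 r 0.174
tool axes in stand (cols)
 [[-0.25  0.78  0.58]
 [ 0.05  0.61 -0.79]
 [-0.97 -0.17 -0.19]]
```

```bash
python3 -m crank '[[[-0.018,-0.008,0.026],[0,0,0]],[[-0.018,-0.008,0.026],[0,0,0]],[[-0.018,-0.008,0.026],[0,0,0]]]'; python3 -c "
from h import *;from rig import env;rep(env)"
```

```text
time_s: 4.2
tool_pos: [0.5061, -0.1274, 0.3886]
orientation: [-138.6, 75.5, -178.5]
wrist_force: [0.5, 0.2, -0.2]
grip_width: 0.0006
gripper_force: 0.0
t 4.2 p [ 0.506 -0.127  0.389] q [  9.  12. -37. 141. 107.  76. -50.] F [ 0.5  0.2 -0.2] tcp stand [-0.143  0.017  0.389] tip wheel [-0.105 -0.035  0.21 ] phi -9.5 r 0.213
tool axes in stand (cols)
 [[-0.25  0.78  0.58]
 [ 0.05  0.61 -0.79]
 [-0.97 -0.17 -0.19]]
```

```bash
cat >>h.py <<'E'
def todo(env,tip):  # tip target in stand frame relative to axle; returns total rotvec (tool) and TCP shift
    s,T=rep(env);M=S.T@T;G=np.array([[0,0,1],[0,1,0],[-1,0,0.]])
    rv=Ro.from_matrix(M.T@G).as_rotvec(degrees=True)
    tg=np.array(tip)+[-.066,0,.166];d=tg-S.T@(s["tool_pos"]-O)
    print("rotvec",rv.round(1),"d stand",d.round(4))
E
python3 -c "
from h import *;from rig import env;todo(env,[-.08,-.04,.21])"
```

```text
t 4.2 p [ 0.506 -0.127  0.389] q [  9.  12. -37. 141. 107.  76. -50.] F [ 0.5  0.2 -0.2] tcp stand [-0.143  0.017  0.389] tip wheel [-0.105 -0.035  0.21 ] phi -9.5 r 0.213
tool axes in stand (cols)
 [[-0.25  0.78  0.58]
 [ 0.05  0.61 -0.79]
 [-0.97 -0.17 -0.19]]
rotvec [-52.7 -14.5   3.9] d stand [-0.0031 -0.0572 -0.0126]
```

```bash
python3 -m crank '[[[0,-0.004,0.005],[-7.5,-2.1,0.5]],[[0,-0.005,0.005],[-7.5,-2.1,0.5]],[[0,-0.005,0.004],[-7.5,-2.1,0.5]],[[0,-0.006,0.004],[-7.5,-2.1,0.6]],[[0,-0.006,0.002],[-7.5,-2.1,0.6]],[[0,-0.007,0.001],[-7.5,-2,0.6]],[[0,-0.007,0],[-7.5,-2,0.5]]]'; python3 -c "
from h import *;from rig import env;todo(env,[-.08,-.04,.21])"
```

```text
time_s: 4.9
tool_pos: [0.5193, -0.1506, 0.3713]
orientation: [-153.4, 79.9, -165.8]
wrist_force: [1.6, -0.6, 0.5]
grip_width: 0.0005
gripper_force: 0.0
t 4.9 p [ 0.519 -0.151  0.371] q [ 67.  22. -69. 147. 162.  63. -58.] F [ 1.6 -0.6  0.5] tcp stand [-0.135 -0.008  0.371] tip wheel [-0.077 -0.037  0.195] phi -10.7 r 0.198
tool axes in stand (cols)
 [[-0.18  0.42  0.89]
 [-0.    0.9  -0.43]
 [-0.98 -0.08 -0.16]]
rotvec [-25.4  -9.9   2.4] d stand [-0.0108 -0.0317  0.0047]
```

```bash
python3 -m crank '[[[0,-0.02,0.01],[0,0,0]],[[0,-0.02,0.01],[0,0,0]],[[0,0,0],[-6,-2,0.5]],[[0,0,0],[-6,-2,0.5]]]'; python3 -c "
from h import *;from rig import env;todo(env,[-.08,-.04,.21])"
```

```text
time_s: 5.3
tool_pos: [0.5298, -0.1944, 0.371]
orientation: [-159.7, 83.8, -160.3]
wrist_force: [2.0, 1.6, 0.3]
grip_width: 0.0007
gripper_force: 0.0
t 5.3 p [ 0.53  -0.194  0.371] q [ 84.  32. -69. 141. 196.  51. -66.] F [2.  1.6 0.3] tcp stand [-0.135 -0.053  0.371] tip wheel [-0.071 -0.069  0.198] phi -19.1 r 0.21
tool axes in stand (cols)
 [[-0.11  0.23  0.97]
 [-0.01  0.97 -0.24]
 [-0.99 -0.04 -0.1 ]]
rotvec [-13.6  -6.    1.4] d stand [-0.0111  0.0133  0.005 ]
```

```bash
python3 -m crank '[[[0,0,-0.015],[-6.8,-3,0.7]],[[0,0,-0.015],[-6.8,-3,0.7]],[[0.02,0,0],[0,0,0]],[[0.025,0,0],[0,0,0]],[[0.025,0,0],[0,0,0]]]'; python3 -c "
from h import *;from rig import env;todo(env,[-.09,-.056,.026])"
```

```text
time_s: 5.8
tool_pos: [0.5071, -0.1957, 0.3021]
orientation: [-177.7, 88.7, -167.9]
wrist_force: [0.3, -0.5, 0.4]
grip_width: 0.0004
gripper_force: 0.0
t 5.8 p [ 0.507 -0.196  0.302] q [ 86.  50. -62. 142. 220.  53. -64.] F [ 0.3 -0.5  0.4] tcp stand [-0.157 -0.049  0.302] tip wheel [-0.091 -0.053  0.135] phi -21.6 r 0.145
tool axes in stand (cols)
 [[-0.02  0.06  1.  ]
 [ 0.    1.   -0.06]
 [-1.   -0.   -0.02]]
rotvec [-3.3 -1.3  0. ] d stand [ 0.0014 -0.0065 -0.1101]
```

```bash
python3 -m crank '[[[0.03,-0.002,0],[-3.3,-1.3,0]],[[0.03,-0.002,0],[0,0,0]],[[0.03,-0.001,0],[0,0,0]],[[0.02,0,0],[0,0,0]]]'; python3 -c "
from h import *;from rig import env;todo(env,[-.015,-.056,.026])
import cv2
f=env.grab_frame('scene');cv2.imwrite('pics/s2.png',cv2.resize(f['img'][60:360,240:560,::-1],None,fx=2,fy=2))"
```

```text
time_s: 6.2
tool_pos: [0.5077, -0.2001, 0.1905]
orientation: [143.9, 89.8, 157.0]
wrist_force: [0.7, -0.5, 0.4]
grip_width: 0.0004
gripper_force: 0.0
t 6.2 p [ 0.508 -0.2    0.19 ] q [ 83.  67. -52. 138. 232.  55. -55.] F [ 0.7 -0.5  0.4] tcp stand [-0.158 -0.054  0.19 ] tip wheel [-0.092 -0.054  0.024] phi -65.7 r 0.059
tool axes in stand (cols)
 [[-0. -0.  1.]
 [ 0.  1.  0.]
 [-1.  0. -0.]]
rotvec [ 0.1 -0.1 -0.1] d stand [ 0.0768 -0.0021  0.0015]
```

View pics/s2.png

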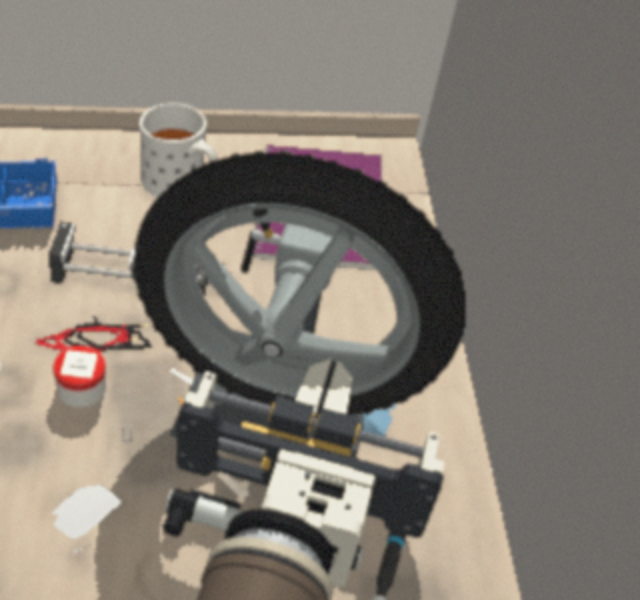

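The view shows the shut fingers square in front of the wheel, tips near crop (330,370), below the upper-right spoke and above the right one. The pump and screwdriver are clear, so I'll insert.

```bash
python3 -m crank '[[[0,0,0.02],[0,0,0]],[[0,0,0.02],[0,0,0]],[[0,0,0.02],[0,0,0]],[[0,0,0.016],[0,0,0]],[[0,0,0],[0,0,0]]]'; python3 -c "
from h import *;from rig import env;todo(env,[-.015,-.056,.026])"
```

```text
time_s: 6.75
tool_pos: [0.5832, -0.1816, 0.1945]
orientation: [-34.7, 89.9, -21.4]
wrist_force: [-0.2, 0.7, 0.2]
grip_width: 0.0004
gripper_force: 0.0
t 6.75 p [ 0.583 -0.182  0.195] q [ 74.  67. -54. 133. 224.  55. -53.] F [-0.2  0.7  0.2] tcp stand [-0.08  -0.053  0.195] tip wheel [-0.014 -0.053  0.029] phi -61.5 r 0.06
tool axes in stand (cols)
 [[ 0. -0.  1.]
 [-0.  1.  0.]
 [-1. -0.  0.]]
rotvec [0.2 0.1 0.1] d stand [-0.0011 -0.0031 -0.0025]
```

```bash
python3 -m crank '[[[-0.0055,0.003,0],[0,0,0]],[[-0.0055,0.003,0],[0,0,0]],[[-0.0037,0.0037,0],[0,0,0]],[[-0.0037,0.0037,0],[0,0,0]],[[-0.003,0.0045,0],[0,0,0]],[[-0.003,0.0045,0],[0,0,0]],[[-0.002,0.005,0],[0,0,0]],[[-0.002,0.005,0],[0,0,0]]]'; python3 -c "
from h import *;from rig import env;todo(env,[-.015,0,.062])"
```

```text
time_s: 7.55
tool_pos: [0.5745, -0.1502, 0.222]
orientation: [-32.8, 90.0, -19.6]
wrist_force: [0.3, -2.6, -0.9]
grip_width: 0.0004
gripper_force: 1.3
t 7.55 p [ 0.574 -0.15   0.222] q [ 72.  64. -56. 137. 218.  59. -51.] F [ 0.3 -2.6 -0.9] tcp stand [-0.081 -0.02   0.222] tip wheel [-0.015 -0.02   0.056] phi -19.8 r 0.06
tool axes in stand (cols)
 [[ 0. -0.  1.]
 [-0.  1.  0.]
 [-1. -0.  0.]]
rotvec [0.2 0.  0. ] d stand [0.0004 0.0203 0.006 ]
```

```bash
python3 -m crank '[[[-0.002,0.005,0],[0,0,0]],[[-0.0015,0.005,0],[0,0,0]],[[-0.001,0.0055,0],[0,0,0]],[[-0.001,0.0055,0],[0,0,0]],[[0.0005,0.0055,0],[0,0,0]],[[0.0005,0.0055,0],[0,0,0]],[[0.0015,0.005,0],[0,0,0]],[[0.0015,0.005,0],[0,0,0]]]'; python3 -m crank '[[[0.002,0.005,0],[0,0,0]],[[0.003,0.0045,0],[0,0,0]],[[0,0,0],[0,0,0]],[[0.001,-0.004,0],[0,0,0]]]'; python3 -c "
from h import *;from rig import env;todo(env,[-.09,.03,.05])"
```

```text
time_s: 8.35
tool_pos: [0.5648, -0.1089, 0.2234]
orientation: [-10.5, 90.0, 2.8]
wrist_force: [0.4, -1.6, 1.5]
grip_width: 0.0003
gripper_force: 0.9
time_s: 8.75
tool_pos: [0.5633, -0.1029, 0.2172]
orientation: [99.3, 90.0, 112.7]
wrist_force: [-0.2, -0.7, 0.3]
grip_width: 0.0004
gripper_force: 0.0
t 8.75 p [ 0.563 -0.103  0.217] q [ 66.  65. -56. 142. 212.  67. -44.] F [-0.2 -0.7  0.3] tcp stand [-0.082  0.028  0.217] tip wheel [-0.016  0.029  0.051] phi 29.3 r 0.059
tool axes in stand (cols)
 [[-0.   -0.01  1.  ]
 [ 0.    1.    0.01]
 [-1.    0.   -0.  ]]
rotvec [ 0.3 -0.  -0. ] d stand [-0.0744  0.0017 -0.0012]
```

```bash
python3 -m crank '[[[0,0,-0.025],[0,0,0]],[[0,0,-0.025],[0,0,0]],[[0,0,-0.02],[0,0,0]],[[0,0,0],[0,0,0]],[[0,0,0],[0,0,0]]]';python3 -m crank '[[[0,-0.03,0],[0,0,0]],[[0.01,-0.03,0],[0,0,0]],[[0.01,-0.02,0],[0,0,0]],[[0.005,-0.005,0],[0,0,0]]]'; python3 -c "
from h import *;from rig import env;todo(env,[-.015,-.056,.026])
import cv2
f=env.grab_frame('scene');a=f['img'][:,:,::-1];cv2.imwrite('pics/s3f.png',a);cv2.imwrite('pics/s3.png',cv2.resize(a[125:310,295:485],None,fx=3.2,fy=3.2,interpolation=2))"
```

```text
time_s: 9.25
tool_pos: [0.4983, -0.1225, 0.2162]
orientation: [85.4, 89.7, 98.4]
wrist_force: [0.2, 0.3, -0.2]
grip_width: 0.0005
gripper_force: 0.0
time_s: 9.65
tool_pos: [0.5196, -0.205, 0.1909]
orientation: [-132.7, 89.7, -119.5]
wrist_force: [-0.3, 0.4, 1.0]
grip_width: 0.0007
gripper_force: 0.0
t 9.65 p [ 0.52  -0.205  0.191] q [ 90.  77. -65. 136. 225.  41. -43.] F [-0.3  0.4  1. ] tcp stand [-0.147 -0.061  0.191] tip wheel [-0.081 -0.061  0.025] phi -68.1 r 0.066
tool axes in stand (cols)
 [[-0. -0.  1.]
 [-0.  1.  0.]
 [-1. -0. -0.]]
rotvec [ 0.2 -0.2  0.2] d stand [0.0662 0.0054 0.0011]
```

View pics/s3.png

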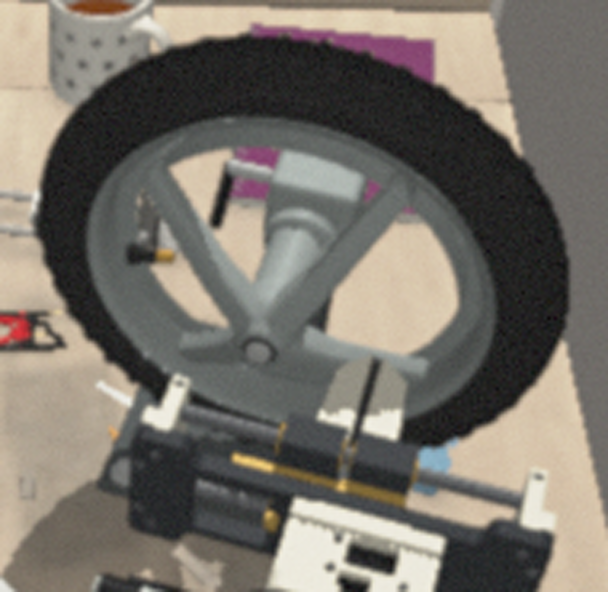

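The valve is now at the left, from base (130,252) to brass end (172,257). The upper spokes reach the rim near (163,170) and (403,185).

```bash
python3 - <<'E'
from h import *
c1=lambda u,v:(295+u/3.2,125+v/3.2);x,y=S[:,0],S[:,1];C=O+[0,0,.166]
for nm,uv,xx in(("base",(130,252),0),("tip",(172,257),0),("spUL",(163,172),-.010),("spUR",(403,187),-.010)):
    p=plane("scene",*c1(*uv),C+xx*x,x)-C; a=p@y,p[2]
    print(nm,np.hypot(*a).round(3),np.degrees(np.arctan2(a[0],a[1])))
E
```

```text
base 0.095 100.36032883969891
tip 0.069 100.62334192816144
spUL 0.094 51.35870449112856
spUR 0.1 -30.96941096037602
```

```bash
python3 -m crank '[[[0.006,0.003,0],[0,0,0]],[[0,0,0.02],[0,0,0]],[[0,0,0.02],[0,0,0]],[[0,0,0.015],[0,0,0]],[[0,0,0.01],[0,0,0]],[[0,0,0],[0,0,0]]]';python3 -c "
from h import *;from rig import env;todo(env,[-.015,-.056,.026])"
```

```text
time_s: 10.3
tool_pos: [0.581, -0.1829, 0.1854]
orientation: [-173.4, 89.9, -159.9]
wrist_force: [-0.3, 0.4, -0.3]
grip_width: 0.0007
gripper_force: 0.0
t 10.3 p [ 0.581 -0.183  0.185] q [ 81.  77. -65. 132. 219.  44. -40.] F [-0.3  0.4 -0.3] tcp stand [-0.082 -0.054  0.185] tip wheel [-0.016 -0.053  0.019] phi -70.1 r 0.057
tool axes in stand (cols)
 [[-0.   -0.01  1.  ]
 [-0.    1.    0.01]
 [-1.   -0.   -0.  ]]
rotvec [ 0.5 -0.1  0. ] d stand [ 0.0014 -0.0023  0.0066]
```

```bash
python3 -m crank '[[[-0.006,0,0],[0,0,0]],[[-0.006,0.002,0],[0,0,0]],[[-0.0045,0.002,0],[0,0,0]],[[-0.0045,0.002,0],[0,0,0]],[[-0.0037,0.0037,0],[0,0,0]],[[-0.0037,0.0037,0],[0,0,0]],[[-0.003,0.0045,0],[0,0,0]],[[-0.003,0.0045,0],[0,0,0]]]'; python3 -m crank '[[[-0.0023,0.005,0],[0,0,0]],[[-0.0023,0.005,0],[0,0,0]],[[-0.0015,0.005,0],[0,0,0]],[[-0.0015,0.005,0],[0,0,0]],[[-0.0005,0.005,0],[0,0,0]],[[-0.0005,0.005,0],[0,0,0]],[[0,0.004,0],[0,0,0]],[[0,0,0],[0,0,0]]]'; python3 -c "
from h import *;from rig import env;todo(env,[-.015,0.021,.058])
import cv2
f=env.grab_frame('scene');a=f['img'][:,:,::-1];cv2.imwrite('pics/s4.png',cv2.resize(a[125:310,295:485],None,fx=3.2,fy=3.2,interpolation=2))"
```

```text
time_s: 11.1
tool_pos: [0.5751, -0.1633, 0.2195]
orientation: [161.1, 89.9, 174.4]
wrist_force: [-0.1, -2.1, -1.7]
grip_width: 0.0007
gripper_force: 1.0
time_s: 11.9
tool_pos: [0.5671, -0.1292, 0.228]
orientation: [153.0, 89.9, 166.4]
wrist_force: [0.4, -0.6, 0.4]
grip_width: 0.0008
gripper_force: 0.3
t 11.9 p [ 0.567 -0.129  0.228] q [ 76.  71. -67. 139. 209.  54. -37.] F [ 0.4 -0.6  0.4] tcp stand [-0.084  0.002  0.228] tip wheel [-0.018  0.002  0.062] phi 2.0 r 0.062
tool axes in stand (cols)
 [[-0.   -0.01  1.  ]
 [ 0.    1.    0.01]
 [-1.    0.   -0.  ]]
rotvec [ 0.4 -0.1 -0.1] d stand [ 0.0029  0.0193 -0.004 ]
```

View pics/s4.png

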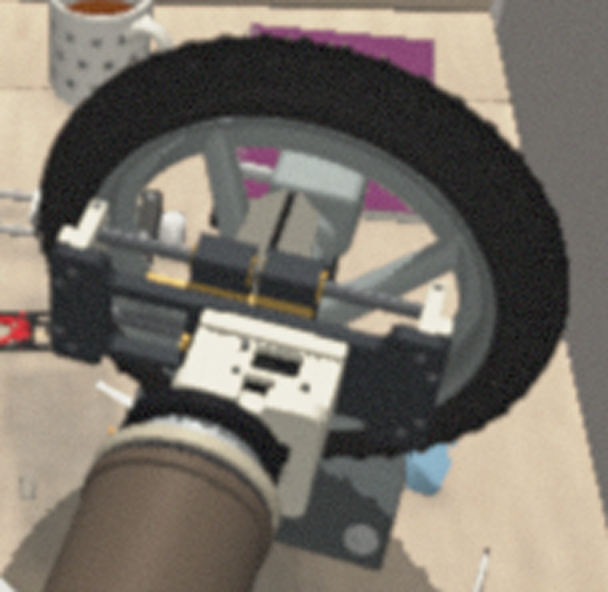

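The left upper spoke's rim end is now near (220,140), the right one near (452,247). The fingertips are at (285,205), behind the left spoke.

```bash
python3 - <<'E'
from h import *
c1=lambda u,v:(295+u/3.2,125+v/3.2);x,y=S[:,0],S[:,1];C=O+[0,0,.166]
for nm,uv,xx in(("spUL",(220,140),-.010),("spUR",(452,249),-.010)):
    p=plane("scene",*c1(*uv),C+xx*x,x)-C; a=p@y,p[2]
    print(nm,np.hypot(*a).round(3),np.degrees(np.arctan2(a[0],a[1])))
E
```

```text
spUL 0.1 26.31102448441007
spUR 0.098 -57.597252671525986
```

```bash
python3 -m crank '[[[0.0003,0.005,0],[0,0,0]],[[0.0008,0.005,0],[0,0,0]],[[0.001,0.005,0],[0,0,0]],[[0.0012,0.003,0],[0,0,0]],[[0,0,0],[0,0,0]],[[0,0,0],[0,0,0]]]'; python3 -c "
from h import *;from rig import env;todo(env,[-.015,0.020,.0587])"; python3 -m crank '[[[0,-0.005,0],[0,0,0]],[[0,0,-0.025],[0,0,0]],[[0,0,-0.025],[0,0,0]],[[0,0,-0.02],[0,0,0]],[[0,-0.03,0],[0,0,0]],[[0,-0.03,0],[0,0,0]],[[0.01,-0.03,0],[0,0,0]],[[0,0,0],[0,0,0]]]'; python3 -c "
from h import *;from rig import env;todo(env,[-.015,0.021,.058])
import cv2
f=env.grab_frame('scene');a=f['img'][:,:,::-1];cv2.imwrite('pics/s5.png',cv2.resize(a[125:310,295:485],None,fx=3.2,fy=3.2,interpolation=2))"
```

```text
time_s: 12.55
tool_pos: [0.5631, -0.1122, 0.2245]
orientation: [155.4, 89.9, 168.8]
wrist_force: [-0.5, 0.1, 0.1]
grip_width: 0.0002
gripper_force: 0.0
t 12.55 p [ 0.563 -0.112  0.225] q [ 73.  72. -66. 141. 207.  58. -35.] F [-0.5  0.1  0.1] tcp stand [-0.084  0.019  0.225] tip wheel [-0.018  0.02   0.058] phi 18.6 r 0.062
tool axes in stand (cols)
 [[-0.   -0.01  1.  ]
 [ 0.    1.    0.01]
 [-1.    0.   -0.  ]]
rotvec [ 0.3 -0.1 -0.1] d stand [0.003  0.0008 0.0002]
time_s: 13.35
tool_pos: [0.5177, -0.228, 0.2131]
orientation: [-176.8, 89.8, -164.0]
wrist_force: [0.4, 0.1, 0.3]
grip_width: 0.0006
gripper_force: 0.0
t 13.35 p [ 0.518 -0.228  0.213] q [ 93.  75. -68. 135. 226.  37. -48.] F [0.4 0.1 0.3] tcp stand [-0.154 -0.083  0.213] tip wheel [-0.088 -0.084  0.047] phi -60.7 r 0.096
tool axes in stand (cols)
 [[-0.  0.  1.]
 [-0.  1. -0.]
 [-1. -0. -0.]]
rotvec [-0.3 -0.2  0. ] d stand [0.0732 0.1043 0.0109]
```

View pics/s5.png

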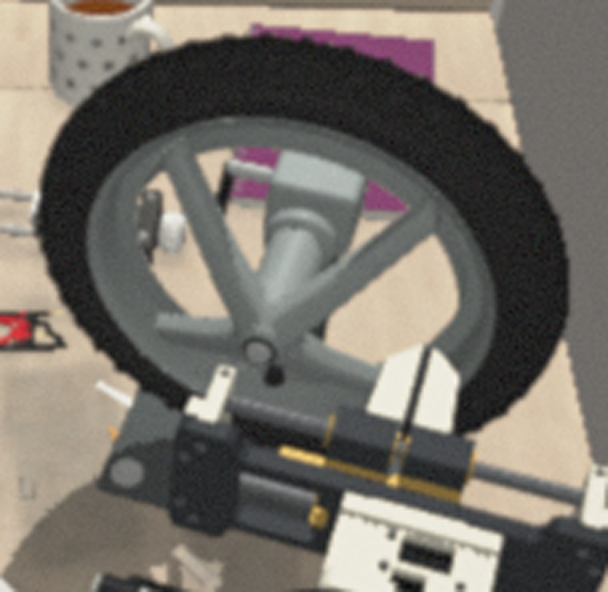

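The spokes' rim ends are at about (180,158) and (425,210). The valve end shows dark just below the hub at (274,375).

```bash
python3 - <<'E'
from h import *
c1=lambda u,v:(295+u/3.2,125+v/3.2);x,y=S[:,0],S[:,1];C=O+[0,0,.166]
for nm,uv,xx in(("spUL",(180,157),-.010),("spUR",(428,211),-.010),("valve",(274,375),0)):
    p=plane("scene",*c1(*uv),C+xx*x,x)-C; a=p@y,p[2]
    print(nm,np.hypot(*a).round(3),np.degrees(np.arctan2(a[0],a[1])))
E
```

```text
spUL 0.097 42.011158103253344
spUR 0.099 -41.84486946547546
valve 0.09 -179.94031211178864
```

```bash
python3 -c "
from rig import env;print(env.hand_in())"
```

```text
the job is handed in; nothing more can be done
None
```

The valve now sits at the bottom with its stem upright to within about 1–2° by camera measurement. I turned the wheel in two fingertip pushes on the spokes with the fingers drawn out in between, then backed the arm clear and handed the job in; no verdict was returned.

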